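# Find the free snap tab, unclip a dish cassette and show it at the viewing stand

## Robot

A 6-joint arm with a two-finger parallel gripper is mounted at the origin on a cart in front of the work surface, level with it; the furniture and walls round the work are solid. World frame = base frame: x ahead of the robot, y to its left, z up, the work surface at z = 0. Lengths are in m, angles in rad, forces in N, time in s.
With the tool pointing down it reaches from about 0.375 to 0.9 m from the base axis. Payload 3.1 kg.
Tool frame: the origin (TCP) lies at the very end of the fingers, on their centre line; the grasp point (between the pads) lies 19 mm behind it (grip_point_offset is the distance from the TCP to the grasp point, in m); z points along the fingers, y is the line along which they close (so a half turn about z gives the same grasp; the last joint's range is limited). The gripper opens to 85 mm and grips with 20 to 120 N. Pads are 22 mm wide; open, the fingers measure 114 mm over their backs; the gripper's body (76 mm by 85 mm) begins 54 mm behind the grasp point. The pads swing forward as they close: fully open they stand 13 mm farther back than shut.
Start: joints at [1.022, 0.527, 1.433, -0, 1.181, -0.178], TCP at [0.226, 0.583, 0.231] pointing down, gripper open.
Joint ranges: [-3.08, 3.08], [-0.75, 2.2], [0.22, 2.44], [-1.43, 4.57], [0, 2.65], [-2.85, 2.85]. Speed limits (rad/s): [2.79, 2.79, 3.14, 3.14, 3.14, 3.14].

## Interface

Orientations are given as a unit quaternion [x, y, z, w].
In Python, from rig import * gives the robot as it stands.
- The arm moves only by the tool play_rows, never from a script. Its argument "moves" is one flat list of numbers, 6 for each row, row after row: the shift along the tool's x, y, z in cm, then the turn, a rotation vector about the tool's x, y, z in rad. In form: [dx, dy, dz, wx, wy, wz, dx, dy, dz, wx, wy, wz, ...]. A call has 1 to 12 rows; each row shifts and turns the commanded pose from where the row before left it, along the tool's axes as they then stand; what a row does not reach is not made up. A row lasts 1/8 s, in which the tool goes at most 62.5 mm and 10.7 degrees, less where a joint would pass 70% of its speed; a pose out of reach is approached as far as the arm can. A call with a gripper value outside its range is refused whole. "grip" is the opening in per cent of the stroke, from 0 (shut) to 100 (fully open), set as the call begins (left out, the last holds). The fingers move at their own pace and stop on an object; the grip force is fixed at half the most. Time passes only in rows, so rows that do not move let the fingers close. It gives the time, the measured TCP pose, the force, the opening and the grip force at its end, in the units of the state.
- get_state(): the state, without advancing time (a new reading comes with each control period).
- get_image(name): name is "scene" or "top" or "wrist"; returns (picture, depth): 420x560x3 uint8, blue, green, red; 420x560 float32, m along the optical axis (not along the pixel's ray), 0 where there is no reading.
- camera_model(name): a dict with "fx", "fy", "cx", "cy" (pixels), "R" (3x3) and "t" (3): a world point X has camera coordinates R X + t; the wrist camera has in their place "mount" (4x4, takes a point from camera to tool coordinates, whose origin is the TCP and whose axes are the flange's). Camera axes: x right, y down, z forward; pixel columns grow to the right and rows downward; lengths in m; the calibration is good to about 2 mm. A picture is of the moment at which its call begins: read the wrist's pose just before it. camera_model takes no time and is no camera call.
- close_job(): hands the job in; it is judged then, once.
The state is a dict: "t": time; "joints": joint angles; "joint_velocities": joint speeds; "effort": joint torques, N m; "position": TCP position; "eef_rot": TCP orientation; "force": force on the tool from outside, world axes, zero at the start; "moment": the same for the moment, N m; "grip_width": finger opening in m; "grip_force": force on a finger pad.
Only numpy, scipy, OpenCV 4.12 (cv2) and the standard library are available. Lean on these libraries where they do the work, as an engineer would, in place of code of your own. Each camera call takes 0.05 s, during which the arm holds its last target. There are 200 camera calls.

## Task

Unclip the white cassette with its petri dish from the loose grey dock. A transit lock hidden under it blocks one of its two sprung end tabs: feel which tab gives when squeezed, keep it pressed while you swing that end up, draw the other end out from under its bar, and lift the cassette free without lifting, tipping or dragging the dock. Hold it up level and still over the viewing stand for two seconds, with the dish centred above the cross on the pad at the height of the pointer, then lower it flat onto the pad without dropping it and let go. Keep the dish in its ring, and leave the blue-capped bottle, the timer and the marker alone.

Things in the scene. Friction and masses are not known exactly. Their poses are not given: they have to be found in the camera images.
- dock: Loose grey tray, 232 x 104 mm, about 0.9 kg, on rubber feet. Origin: its centre, at bench height; x along its length (its two ends are alike), z up. Seat floor 10 mm above the bench, side rails 9 mm higher, a steel catch bar across each end. The cassette sits on that floor with the dock's heading (play 2 mm). Pulled level or while latched, it comes up with the cassette: 5 N at one end tips it.
- catch_bar_a (a point): Lower inner edge of the steel catch bar across the dock's -x end; dock axes. Bar 5 mm high, 7.5 mm deep, underside 8 mm and top 13 mm above the seat floor. The tooth at the foot of the tab there lies 4 mm under it, with 1.5 mm of play in height.
- catch_bar_b (a point): Lower inner edge of the steel catch bar across the dock's +x end; dock axes. Bar 5 mm high, 7.5 mm deep, underside 8 mm and top 13 mm above the seat floor. The tooth at the foot of the tab there lies 4 mm under it, with 1.5 mm of play in height.
- cassette: White flat carrier, 0.12 kg, 196 x 84 mm, 9 mm thick, with a dish ring in the middle and a grip tower (tab and rib) 61 mm high at each end. Origin: centre of its underside; x along its length, z up. Freeing: squeeze the free tab, swing its end up 8 to 12 degrees about the far lower edge (both clear of the bar at 8), draw it 8 to 15 mm along its own length away from the far bar, lift.
- grip_a (a point): Middle of the grip tower at the cassette's -x end, 83 mm from the dish's place, 47 mm above the underside; cassette axes. Pinch here along x: outer face of the sprung grey tab 12 mm towards -x, dish-side face of the fixed white rib 12 mm to the other side. Tab 24 mm, rib 30 mm wide, tops 61 mm above the underside. Keep fingertips over 28 mm above the underside, clear of dish and bars.
- grip_b (a point): Middle of the grip tower at the cassette's +x end, 83 mm from the dish's place, 47 mm above the underside; cassette axes. Pinch here along x: outer face of the sprung grey tab 12 mm towards +x, dish-side face of the fixed white rib 12 mm to the other side. Tab 24 mm, rib 30 mm wide, tops 61 mm above the underside. Keep fingertips over 28 mm above the underside, clear of dish and bars.
- tab_a: Sprung grey tab at the cassette's -x end (origin and axes as the cassette's at rest). It slides inward, towards the dish, against 7 N at rest, 16 N at its stop. A free tab goes in 8.5 mm (pinch 24 mm wide becomes 15.5 mm or less, its middle then 4 mm nearer the dish) and unhooks from 6 mm on; a blocked one stops early (pinch about 19 to 22 mm). Press before pulling: a pull jams the tooth.
- tab_b: The same sprung tab at the cassette's +x end, mirrored. At any start one of the two is blocked by the hidden lock (very rarely neither); nothing outside shows which. Let go, a tab springs out again.
- edge_a (a point): Middle of the cassette's lower edge at its -x end, on the underside, 98 mm from its origin; cassette axes. About this edge the cassette swings up when the other end is unlatched.
- edge_b (a point): Middle of the cassette's lower edge at its +x end, on the underside, 98 mm from its origin; cassette axes. About this edge the cassette swings up when the other end is unlatched.
- dish_seat (a point): Centre of the dish's place on the cassette, above its origin, 17.5 mm above its underside; cassette axes. A ring wall 6 mm high, outer diameter 79 mm, inner 74 mm, surrounds it; 31 mm free between ring and each rib.
- dish_centre (a point): Centre (half-way up) of the closed petri dish, 70 mm in diameter, 17 mm high, that lies loose inside the cassette's ring. Its z axis points up.
- petri_0: The same petri dish. Origin: centre of its underside, 8.5 mm below its centre.
- view_point (a point): Viewing point in free air 170 mm above the bench, straight above the cross on the pad of the fixed viewing stand; stand axes. 112 mm from here towards the stand's -y is a post, 182 mm tall, with a pointer at viewing height that ends 90 mm from this point. Hold the cassette along the stand's x, either way round (within some 30 degrees), to stay clear of the post.
- stand: The fixed viewing stand. Origin: under the cross, at bench height; post on its -y side, z up. Grey base 140 x 196 mm, white pad 120 mm square with a black cross, top 11 mm above the bench. Set down there, the cassette's underside is 11 mm above the bench and both its ends overhang the pad, which is all right: it lies flat.
- sample_bottle: Bystander: blue-capped glass bottle, 62 mm wide, 118 mm tall, behind the work. Origin: centre of its underside.
- timer: Bystander: small white timer, 60 x 66 x 25 mm, in front, between dock and stand. Origin: centre of its underside.
- marker_0: Bystander: marker pen lying flat, 108 mm long, 13 mm thick, between the robot and the work. Origin: centre of its underside.
Things that resemble listed ones, but are neither listed nor needed, are in the scene too. Leave any black look-alike of the petri_0 alone.

How it is judged:
On the way, in this order (a step that is already met when the one before it is completed fails the run):
1. the cassette is free of the dock: dish seat over 60 mm above the dock's underside, no touch between them (z of dish_seat in the frame of dock above 0.06 m and contact force between cassette and dock below 0.05 N), for 0.1 s.
2. the cassette is held level and still at the viewing point, dish in its ring, for 1.5 s (contact force between the fingers and cassette above 1 N and horizontal distance between dish_centre and view_point below 0.02 m and height (world z) of dish_centre between 0.155 and 0.185 m and angle between dish_seat's own z axis and vertical below 0.12 rad and distance between dish_centre and dish_seat below 0.008 m and linear speed of cassette below 0.03 m/s), for 1.5 s.
3. the cassette is brought down to the pad in the grip, not dropped: dish seat within 6 mm of its resting height while still held (height (world z) of dish_seat below 0.0345 m and contact force between the fingers and cassette above 1 N), for 0.05 s.
At the end, for the whole second after the job is handed in: The cassette rests flat and still on the pad of the viewing stand, let go, the dish in its ring (within 8 mm of its seat) with its centre within 25 mm of the cross; the dock stands flat within 30 mm of where it was (horizontal distance between dish_centre and view_point below 0.025 m and contact force between cassette and stand above 0.3 N and height (world z) of dish_seat between 0.025 and 0.032 m and angle between dish_seat's own z axis and vertical below 0.06 rad and distance between dish_centre and dish_seat below 0.008 m and linear speed of each of petri_0, cassette below 0.02 m/s and distance of dock from where it was at the start of the episode below 0.03 m and height (world z) of dock below 0.005 m and angle between dock's own z axis and vertical below 0.03 rad); the robot touches nothing.
It fails at once if the dock is lifted or tipped (its origin more than 6 mm up, or over 4 degrees) or dragged more than 30 mm (height (world z) of dock above 0.006 m or angle between dock's own z axis and vertical above 0.07 rad or distance of dock from where it was at the start of the episode above 0.03 m).
It fails at once if the blue-capped bottle, the timer or the marker is moved more than 30 mm (distance of any of sample_bottle, timer, marker_0 from where it was at the start of the episode above 0.03 m).
It also fails if it takes over 67 s, if anything falls off the work surface, if the arm or the gripper's body presses on something with over 40 N, if the wrist force passes 120 N, or if a joint passes its speed limit or range.

## Working session

There is one attempt and no reset: what is moved stays moved. The work goes in short steps, Python scripts to look and compute and a tool call to move; the robot and the scene stay as the last step left them, time stands still between calls to the robot, and variables do not carry over. Pictures are saved under pics/ and viewed, at most 10 in all, crops included, and the job is handed in when it is done.

Besides the shell and the picture viewer there is one more tool, called after ">>>" in YAML: its name, and indented under it one key for each argument. play_rows: Moves the arm, as the interface text tells. Its arguments: {"type":"object","properties":{"moves":{"type":"array","items":{"type":"number"}},"grip":{"type":"number"}},"required":["moves"]}

```bash
mkdir -p pics
python3 - <<'E'
from rig import *
import cv2,numpy as np
s=get_state();print(s)
for n in("top","scene"):
    p,d=get_image(n);cv2.imwrite(f"pics/{n}0.png",p);np.save(f"{n}0.npy",d);m=camera_model(n);print(n,m)
m=camera_model("wrist");print(m)
E
```

```text
{'t': 0.0, 'joints': array([ 1.02248421e+00,  5.28447376e-01,  1.43388474e+00,  1.40696450e-05,
        1.18137961e+00, -1.78503945e-01]), 'joint_velocities': array([ 2.22483418e-03, -1.23846692e-03, -1.02159731e-03,  9.64938949e-05,
        1.02367050e-03,  4.69368148e-04]), 'effort': array([ 8.06966227e-05, -4.42363966e+01, -1.78025293e+01, -1.61935968e-04,
        8.38882435e-03, -7.77911112e-06]), 'position': array([0.22549869, 0.58215278, 0.23035073]), 'eef_rot': array([ 1.83854785e-01,  9.82952845e-01, -9.88027041e-04, -3.82705279e-04]), 'force': array([-0.08329587, -0.06754651,  0.2297641 ]), 'moment': array([ 0.00010115, -0.04798455,  0.00714063]), 'grip_force': 0.0, 'grip_width': 0.08520748455131344}
top {'fx': 409.89841351198004, 'fy': 409.89841351198004, 'cx': 291.2335017015282, 'cy': 214.9625471641699, 'R': array([[ 0.01462952, -0.99951989, -0.02731235],
       [-0.98471072, -0.00966005, -0.17392951],
       [ 0.17358217,  0.02943927, -0.98437928]]), 't': array([0.00800121, 0.56608599, 0.88507982])}
scene {'fx': 400.33410492336264, 'fy': 400.33410492336264, 'cx': 284.74081716237094, 'cy': 209.3537815892442, 'R': array([[-0.75891001, -0.65090728,  0.01937287],
       [-0.48396894,  0.54386819, -0.68555194],
       [ 0.43569446, -0.52964809, -0.72776592]]), 't': array([0.44897324, 0.36297617, 0.70686029])}
{'fx': 315.867336723883, 'fy': 315.867336723883, 'cx': 278.00187948578457, 'cy': 212.71101698419278, 'mount': array([[-2.87114598e-04, -9.48269578e-01, -3.17466101e-01,
         8.22012435e-02],
       [ 9.99999687e-01, -3.80410000e-05, -7.90765956e-04,
         1.91171726e-03],
       [ 7.37782571e-04, -3.17466229e-01,  9.48269291e-01,
        -1.42727029e-01],
       [ 0.00000000e+00,  0.00000000e+00,  0.00000000e+00,
         1.00000000e+00]])}
```

View pics/top0.png

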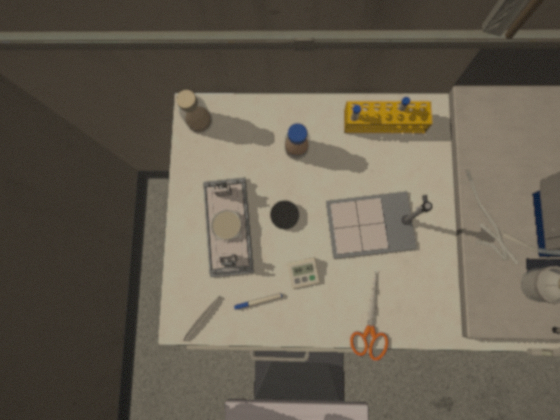

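View pics/scene0.png

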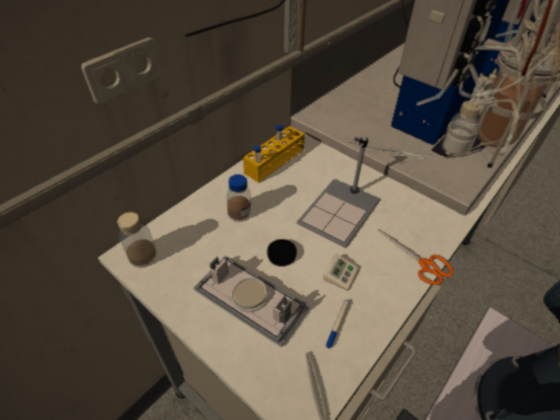

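```bash
cat > h.py <<'E'
import numpy as np,cv2
from scipy.spatial.transform import Rotation as Ro
from rig import *
def cam(n,s=None):
    m=camera_model(n);K=np.array([[m['fx'],0,m['cx']],[0,m['fy'],m['cy']],[0,0,1]])
    if n=='wrist':
        M=np.array(m['mount']);T=np.eye(4);T[:3,:3]=Ro.from_quat(s['eef_rot']).as_matrix();T[:3,3]=s['position'];C=T@M
        return K,C[:3,:3],C[:3,3]
    R=np.array(m['R']);return K,R.T,-R.T@np.array(m['t'])
def plane(c,px,z):
    K,R,o=c;px=np.atleast_2d(px).astype(float);d=(R@np.linalg.inv(K)@np.c_[px,np.ones(len(px))].T).T
    return o+d*((z-o[2])/d[:,2])[:,None]
def proj(c,X):
    K,R,o=c;q=(K@R.T@(np.atleast_2d(X)-o).T).T;return q[:,:2]/q[:,2:]
def tri(c1,p1,c2,p2):
    A=[];b=[]
    for (K,R,o),p in((c1,p1),(c2,p2)):
        d=R@np.linalg.inv(K)@np.r_[p,1.];d/=np.linalg.norm(d);P=np.eye(3)-np.outer(d,d);A.append(P);b.append(P@o)
    x=np.linalg.lstsq(np.vstack(A),np.hstack(b),rcond=None)[0]
    return x
E
python3 - <<'E'
from h import *
p=cv2.imread('pics/top0.png')
a=cv2.resize(p[170:285,195:265],None,fx=5,fy=5,interpolation=3);b=cv2.resize(p[170:285,310:440],None,fx=3.8,fy=5,interpolation=3)
# note b is 3.8 x 5 scaled
o=np.hstack([a,b[:a.shape[0],:445]]);o=cv2.convertScaleAbs(o,alpha=1.6);cv2.imwrite('pics/c1.png',o);print(o.shape)
c=cam('top');print(c[2])
print('dish',plane(c,[226.5,225],.036),'cross',plane(c,[359,226],.011))
print('dockcorners',plane(c,[[205,181],[244,178],[252,271],[210,275]],.019))
print('bottle,timer,marker,blk',plane(c,[[297,155],[304,273],[260,301],[285,215],[408,219]],.0))
E
```

```text
(575, 795, 3)
[ 0.40367981 -0.01259032  0.96993183]
dish [[0.54330445 0.164886   0.036     ]] cross [[ 0.54795243 -0.14391222  0.011     ]]
dockcorners [[0.65229871 0.22461091 0.019     ]
 [0.66042611 0.13069461 0.019     ]
 [0.43920136 0.10447461 0.019     ]
 [0.42872376 0.20147292 0.019     ]]
bottle,timer,marker,blk [[ 7.25033405e-01  4.38646634e-03  1.11022302e-16]
 [ 4.36924168e-01 -1.55284359e-02  0.00000000e+00]
 [ 3.71098730e-01  8.60142837e-02  0.00000000e+00]
 [ 5.74475809e-01  3.14109097e-02  0.00000000e+00]
 [ 5.67682058e-01 -2.61824452e-01  0.00000000e+00]]
```

View pics/c1.png

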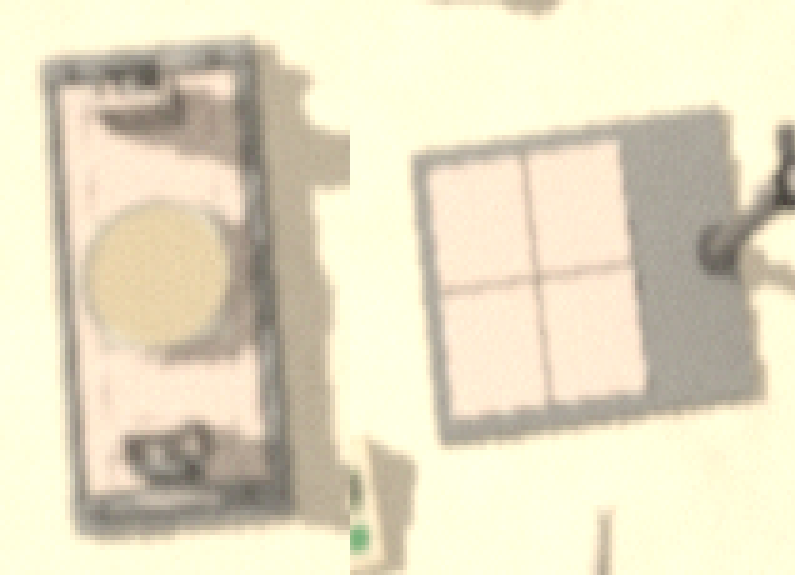

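>>> play_rows:
  moves: [-4.67,-3.36,-0.3,0,0,0,-4.67,-3.36,-0.3,0,0,0,-4.67,-3.36,-0.3,0,0,0,-4.67,-3.36,-0.3,0,0,0,-4.67,-3.36,-0.3,0,0,0,-4.67,-3.36,-0.3,0,0,0,-4.67,-3.36,-0.3,0,0,0,-4.67,-3.36,-0.3,0,0,0,-4.67,-3.36,-0.3,0,0,0,-4.67,-3.36,-0.3,0,0,0,0,0,0,0,0,0.156,0,0,0,0,0,0.156]
  grip: 100

```text
t: 1.6
position: [0.5399, 0.0995, 0.2607]
eef_rot: [0.338, 0.941, -0.0, -0.001]
force: [-0.2, -0.9, -0.1]
grip_width: 0.0854
grip_force: 0.0
```

>>> play_rows:
  moves: [0,0,0,0,0,0.156,0,0,0,0,0,0.156,0,0,0,0,0,0.156,0,0,0,0,0,0.156,0,0,0,0,0,0.156,0,0,0,0,0,0,0,0,0,0,0,0]

```text
t: 2.48
position: [0.5397, 0.1007, 0.2611]
eef_rot: [0.667, 0.745, -0.0, -0.0]
force: [-0.1, -0.7, 0.1]
grip_width: 0.0855
grip_force: 0.0
```

Run:
```python
from h import *
import pickle
s=get_state();p,d=get_image("wrist");pickle.dump((s,p,d),open('w1.pkl','wb'));cv2.imwrite("pics/w1.png",cv2.convertScaleAbs(p,alpha=1.5))
print(s['position'],s['eef_rot'],s['joints'])
```

```text
[0.53968918 0.10065502 0.26108962] [ 6.66727708e-01  7.45301347e-01 -1.79302079e-04 -1.82758479e-04] [-1.91855635e-02  3.90098484e-01  1.58896580e+00 -3.63574287e-05
  1.16303934e+00 -1.30348297e-01]
```

View pics/w1.png

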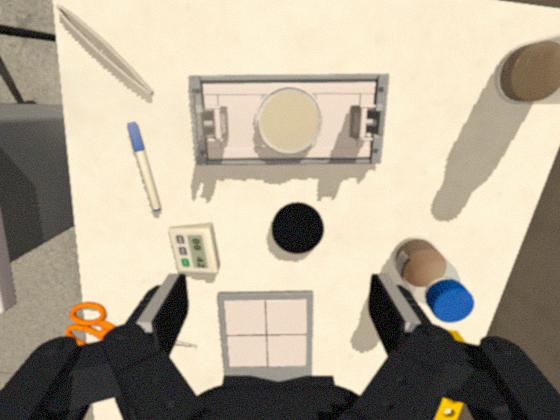

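>>> play_rows:
  moves: [1,0,3.5,0,0,0,1,0,3.5,0,0,0,1,0,3,0,0,0,0,0,0,0,0,0,0,0,0,0,0,0]

```text
t: 3.15
position: [0.5375, 0.1303, 0.1622]
eef_rot: [0.667, 0.745, 0.001, 0.001]
force: [0.2, 1.0, 0.7]
grip_width: 0.0858
grip_force: 0.0
```

Run:
```python
from h import *
import pickle
s=get_state();p,d=get_image("wrist");pickle.dump((s,p,d),open('w2.pkl','wb'));cv2.imwrite("pics/w2.png",cv2.convertScaleAbs(p[0:300,90:490],alpha=1.5,beta=0) if 0 else cv2.resize(cv2.convertScaleAbs(p[0:300,90:490],alpha=1.3),None,fx=2,fy=2,interpolation=3))
print(s['position'],s['eef_rot'],s['joints'])
```

```text
[0.53748988 0.13032687 0.16222452] [6.67296449e-01 7.44791706e-01 5.31010931e-04 6.94441267e-04] [ 3.59184396e-02  5.23628212e-01  1.68331529e+00 -2.46864077e-04
  9.32912057e-01 -7.35845329e-02]
```

View pics/w2.png

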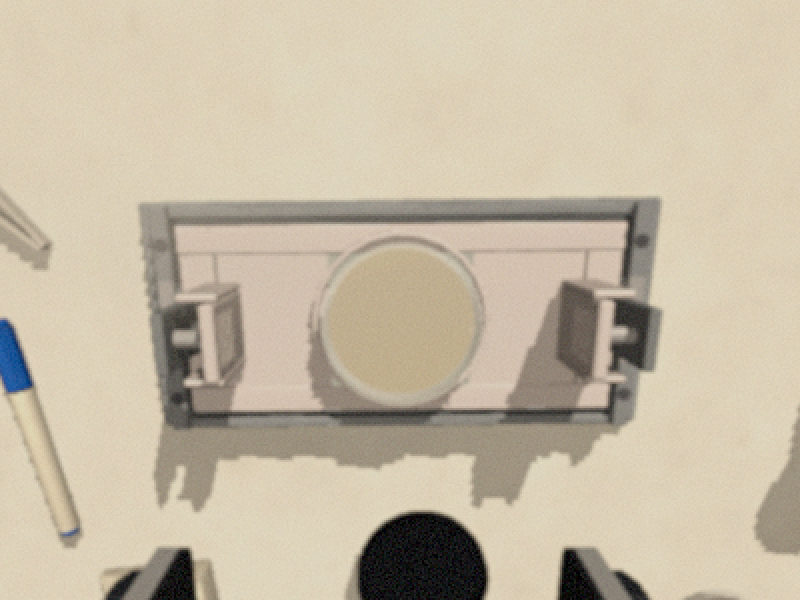

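```bash
cat > m.py <<'E'
from h import *
import pickle
c=[];pd=[];px=[]
imgs=[]
for f in('w1','w2'):
    s,p,d=pickle.load(open(f+'.pkl','rb'));c.append(cam('wrist',s));imgs.append(p)
c.append(cam('top'));imgs.append(cv2.imread('pics/top0.png'))
E
python3 - <<'E'
from m import *
pts=[]
for k,(im,seed) in enumerate(zip(imgs,[(289,120),(290,160),(226,225)])):
    m=np.zeros((422,562),np.uint8);b=cv2.GaussianBlur(im,(3,3),0)
    lab=cv2.cvtColor(b,cv2.COLOR_BGR2LAB).astype(int);r=lab[seed[1]-4:seed[1]+5,seed[0]-4:seed[0]+5].reshape(-1,3).mean(0)
    m=((np.abs(lab-r)*[.6,1,1]).max(2)<7).astype(np.uint8)
    n,l,st,ce=cv2.connectedComponentsWithStats(m);i=l[seed[1],seed[0]]
    cn=max(cv2.findContours((l==i).astype(np.uint8),0,1)[0],key=cv2.contourArea);e=cv2.fitEllipse(cv2.convexHull(cn));print(k,e,st[i]);pts.append(e[0])
    print(' plane .036',plane(c[k],e[0],.036))
for i,j in((0,1),(0,2),(1,2)):print('dish',i,j,tri(c[i],pts[i],c[j],pts[j]))
q=np.array([[140,204],[660,198],[632,422],[170,427]])/2+[90,0]
P=plane(c[1],q,.019);print('dock',P,P.mean(0));
for a,b in((0,1),(3,2)):
    v=P[b]-P[a];print(np.degrees(np.arctan2(v[1],v[0])),np.linalg.norm(v))
# cross
x1=np.array([265.5,334.5]);x2=np.array([359,226.])
# refine: top cross line darkness
print('cross',plane(c[0],x1,.011),plane(c[2],x2,.011),tri(c[0],x1,c[2],x2))
print('post',plane(c[2],[408,219],.011))
# right rib top corners w2 & left
for n,z,l in(('Lrib top',.071,[[200,298],[200,383]]),('Rrib top',.071,[[612,292],[612,380]]),('Rtab',.071,[[660,312],[655,370]])):
    print(n,plane(c[1],np.array(l)/2+[90,0],z))
E
```

```text
0 ((287.9303283691406, 121.190673828125), (62.704307556152344, 73.56046295166016), 86.0058364868164) [ 251   89   73   64 3171]
 plane .036 [[0.54326829 0.16971415 0.036     ]]
1 ((290.43682861328125, 149.44371032714844), (138.68531799316406, 248.5741729736328), 92.14336395263672) [ 177  111  231   94 7630]
 plane .036 [[0.54298669 0.18071372 0.036     ]]
2 ((220.48843383789062, 228.30731201171875), (57.314090728759766, 82.48135375976562), 169.18992614746094) [ 207  188   40   81 1159]
 plane .036 [[0.53542817 0.17852582 0.036     ]]
dish 0 1 [ 0.54855549  0.16516447 -0.08904591]
dish 0 2 [0.53774294 0.17260847 0.05455986]
dish 1 2 [0.54037908 0.18015643 0.02407998]
dock [[0.42828674 0.20624589 0.019     ]
 [0.6484874  0.23285411 0.019     ]
 [0.66050113 0.13305561 0.019     ]
 [0.44160825 0.10655588 0.019     ]] [0.54472088 0.16967787 0.019     ]
6.890001331418206 0.22180245194490847
6.902780816620713 0.22049110730956858
cross [[ 0.54778013 -0.1417942   0.011     ]] [[ 0.54795243 -0.14391222  0.011     ]] [ 0.54814377 -0.14426612  0.00810413]
post [[ 0.56582211 -0.25899789  0.011     ]]
Lrib top [[0.46804189 0.17729941 0.071     ]
 [0.46871264 0.14510626 0.071     ]]
Rrib top [[0.61739044 0.19585692 0.071     ]
 [0.62491586 0.16340834 0.071     ]]
Rtab [[0.63663366 0.1906632  0.071     ]
 [0.64025795 0.16902312 0.071     ]]
```

Run:
```python
from m import *
ds=[pickle.load(open(f+'.pkl','rb'))[2] for f in('w1','w2')]+[np.load('top0.npy')]
pts=[]
for k,(im,seed) in enumerate(zip(imgs,[(289,120),(290,160),(226,225)])):
    lab=cv2.cvtColor(cv2.GaussianBlur(im,(3,3),0),cv2.COLOR_BGR2LAB).astype(int)
    g=lab[...,2]-lab[...,1]*1; r=20 if k==2 else (40 if k==0 else 48)
    s0=np.median(g[seed[1]-4:seed[1]+5,seed[0]-4:seed[0]+5]); ring=[np.median(g[seed[1]+dy-1:seed[1]+dy+2,seed[0]+dx-1:seed[0]+dx+2]) for dx,dy in((r,0),(-r,0))]
    m=(g>(s0+np.mean(ring))/2).astype(np.uint8);m=cv2.morphologyEx(m,cv2.MORPH_OPEN,np.ones((5,5)))
    n,l,st,ce=cv2.connectedComponentsWithStats(m);i=l[seed[1],seed[0]]
    cn=max(cv2.findContours((l==i).astype(np.uint8),0,1)[0],key=cv2.contourArea);e=cv2.fitEllipse(cn);print(k,s0,ring,e,st[i]);pts.append(e[0])
    print(' plane .036',plane(c[k],e[0],.036))
    def dp(x,y):
        z=np.median(ds[k][y-2:y+3,x-2:x+3]);K,R,o=c[k];return o+R@(np.linalg.inv(K)@[x,y,1]*z)
    print('  depth dish',dp(*seed))
    if k==1:
        for x,y in((290,60),(290,105),(218,130),(130,130),(150,190),(355,130),(167,105),(168,190),(215,160),(395,160),(193,165),(397,165)):print((x,y),dp(x,y).round(4))
for i,j in((0,1),(0,2),(1,2)):print('dish',i,j,tri(c[i],pts[i],c[j],pts[j]))
```

```text
0 14.0 [np.float64(6.0), np.float64(6.0)] ((288.45611572265625, 120.54173278808594), (55.45461654663086, 57.186248779296875), 18.81540298461914) [ 261   92   56   58 2571]
 plane .036 [[0.54376868 0.17047211 0.036     ]]
  depth dish [0.54431747 0.17110279 0.03558719]
1 13.0 [np.float64(6.0), np.float64(6.0)] ((290.0374450683594, 160.16702270507812), (73.07343292236328, 74.27487182617188), 25.528331756591797) [ 254  124   73   73 4365]
 plane .036 [[0.54374551 0.17172645 0.036     ]]
  depth dish [0.54370574 0.17183873 0.0358379 ]
(290, 60) [ 5.351e-01  2.532e-01 -2.000e-04]
(290, 105) [0.5389 0.216  0.019 ]
(218, 130) [0.4787 0.1885 0.0195]
(130, 130) [3.936e-01 1.778e-01 3.000e-04]
(150, 190) [ 4.109e-01  1.215e-01 -2.000e-04]
(355, 130) [0.5982 0.2016 0.0191]
(167, 105) [0.4357 0.2046 0.0235]
(168, 190) [4.289e-01 1.236e-01 3.000e-04]
(215, 160) [0.4774 0.1619 0.0196]
(395, 160) [0.6191 0.1857 0.0707]
(193, 165) [0.4706 0.1658 0.0713]
(397, 165) [0.6253 0.1809 0.061 ]
2 15.0 [np.float64(4.0), np.float64(9.0)] ((226.04849243164062, 224.65029907226562), (26.60240364074707, 27.669036865234375), 27.973209381103516) [213 211  27  28 617]
 plane .036 [[0.54411171 0.16597081 0.036     ]]
  depth dish [0.54310889 0.16581424 0.03722656]
dish 0 1 [0.54422248 0.17011694 0.02577134]
dish 0 2 [0.5453395  0.16938771 0.02084398]
dish 1 2 [0.54549633 0.16910378 0.02078794]
```

>>> play_rows:
  moves: [1.92,-3.43,2,0,0,-0.011,1.92,-3.43,2,0,0,0,0,0,1,0,0,0,0,0,0,0,0,0,0,0,0,0,0,0]
  grip: 65

```text
t: 3.82
position: [0.4665, 0.1605, 0.1124]
eef_rot: [0.664, 0.748, 0.001, 0.001]
force: [-0.8, 0.3, -0.4]
grip_width: 0.0558
grip_force: 0.0
```

```bash
cat >> h.py <<'E'
def to(xyz):
    s=get_state();R=Ro.from_quat(s['eef_rot']).as_matrix();print('pos',s['position'].round(4),'yaw y',np.degrees(np.arctan2(R[1,1],R[0,1])).round(2),'tilt',R[:,2].round(4),'w',s['grip_width'],'local cm',(R.T@(np.array(xyz)-s['position'])*100).round(2))
E
python3 -c "
from h import *
to([.465,.161,.04])"
```

```text
pos [0.4665 0.1605 0.1124] yaw y 6.83 tilt [ 4.e-03  3.e-04 -1.e+00] w 0.055826362695397605 local cm [ 0.06 -0.17  7.24]
```

>>> play_rows:
  moves: [0.06,-0.15,2,0,0,0,0,0,2,0,0,0,0,0,2,0,0,0,0,0,1.1,0,0,0,0,0,0,0,0,0,0,0,0,0,0,0]

```text
t: 4.58
position: [0.4632, 0.1612, 0.0409]
eef_rot: [0.663, 0.748, 0.001, 0.001]
force: [-0.4, -0.6, 0.4]
grip_width: 0.0556
grip_force: 0.0
```

>>> play_rows:
  moves: [0,0,0,0,0,0,0,0,0,0,0,0,0,0,0,0,0,0,0,0,0,0,0,0]
  grip: 24

```text
t: 5.08
position: [0.4614, 0.1612, 0.0411]
eef_rot: [0.663, 0.748, -0.001, -0.001]
force: [-1.5, -0.3, 6.1]
grip_width: 0.021
grip_force: 20.3
```

>>> play_rows:
  moves: [0,0,0,0,0,0,0,0,0,0,0,0,0,0,0,0,0,0,0,0,0,0,0,0]
  grip: 14

```text
t: 5.58
position: [0.4661, 0.1617, 0.0425]
eef_rot: [0.664, 0.748, 0.003, 0.003]
force: [3.9, 0.4, 13.3]
grip_width: 0.0145
grip_force: 61.6
```

```bash
python3 -c "
from h import *
to([.465,.161,.04]);print(get_state())"
```

```text
pos [0.4661 0.1617 0.0425] yaw y 6.86 tilt [ 0.0079  0.001  -1.    ] w 0.014510968892592816 local cm [-0.06 -0.12  0.25]
{'t': 5.575, 'joints': array([ 1.06860918e-01,  6.77902840e-01,  1.90837344e+00,  3.66025443e-04,
        5.47396083e-01, -1.31107825e-02]), 'joint_velocities': array([-0.00080002, -0.00239977, -0.00374817, -0.00086326,  0.00333159,
       -0.00163669]), 'effort': array([ 5.74716926e-02, -3.24589384e+01, -2.93618694e+00, -1.20874587e-01,
        7.88626377e-02, -1.99176633e-02]), 'position': array([0.46608807, 0.1616907 , 0.04250086]), 'eef_rot': array([0.66355543, 0.74811663, 0.00299292, 0.00259506]), 'force': array([ 3.86958064,  0.4350874 , 13.25092733]), 'moment': array([ 0.0670262 ,  0.42662445, -0.02723246]), 'grip_force': 61.64575695991516, 'grip_width': 0.014510968892592816}
```

>>> play_rows:
  moves: [0,0,-0.2,0,0,0,0,0.03,-0.15,0.009,0,0,0,0.057,-0.309,0.0175,0,0,0,0.057,-0.309,0.0175,0,0,0,0.057,-0.309,0.0175,0,0,0,0,0,0,0,0,0,0,0,0,0,0]
  grip: 10

```text
t: 6.45
position: [0.4641, 0.1614, 0.0529]
eef_rot: [0.663, 0.748, -0.023, -0.021]
force: [0.7, 0.0, -2.1]
grip_width: 0.0146
grip_force: 59.0
```

Run:
```python
from h import *
import pickle
to([.465,.161,.04])
s=get_state();p,d=get_image("wrist");pickle.dump((s,p,d),open('w3.pkl','wb'));cv2.imwrite("pics/w3.png",cv2.resize(cv2.convertScaleAbs(p,alpha=1.4),None,fx=1.4,fy=1.4,interpolation=3))
```

```text
pos [0.4641 0.1614 0.0529] yaw y 6.88 tilt [-0.0621 -0.0075 -0.998 ] w 0.01460775838329542 local cm [-0.05  0.16  1.29]
```

View pics/w3.png

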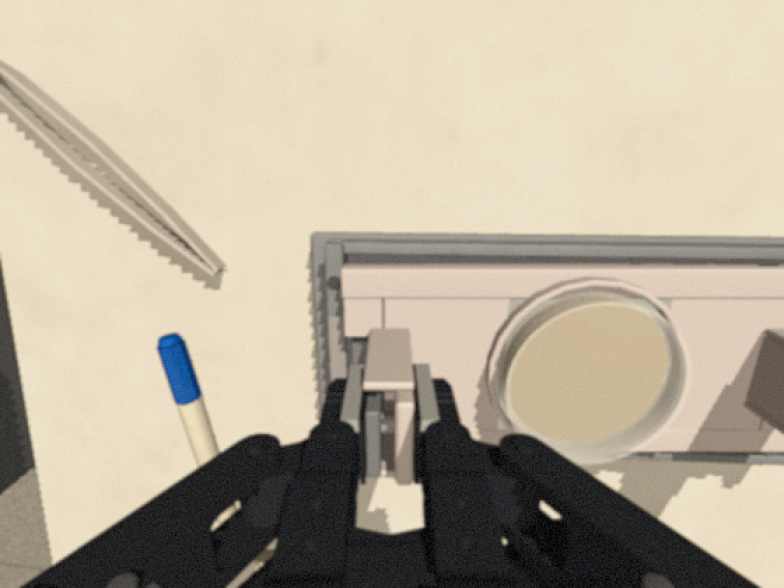

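>>> play_rows:
  moves: [0,0.057,-0.309,0.0175,0,0,0,0.057,-0.309,0.0175,0,0,0,0.057,-0.309,0.0175,0,0,0,0.057,-0.309,0.0175,0,0,0,0.057,-0.309,0.0175,0,0,0,0.057,-0.309,0.0175,0,0,0,0.028,-0.155,0.009,0,0,0,0,0,0,0,0,0,0,0,0,0,0]

```text
t: 7.62
position: [0.4706, 0.1622, 0.0725]
eef_rot: [0.661, 0.745, -0.065, -0.058]
force: [0.2, 0.1, -0.8]
grip_width: 0.014
grip_force: 59.4
```

Run:
```python
from h import *
import pickle
to([.465,.161,.04])
# depth on cassette plate near ring, fit plane of the floor plate
def pl():
    s=get_state();p,d=get_image("wrist");c=cam('wrist',s);pickle.dump((s,p,d),open('w4.pkl','wb'))
    y,x=np.mgrid[0:420:2,0:560:2];z=d[y,x];K,R,o=c
    X=o+(np.stack([(x-K[0,2])/K[0,0]*z,(y-K[1,2])/K[1,1]*z,z],-1)@R.T);return X.reshape(-1,3)
X=pl();u=np.array([.9928,.1201]);n=np.array([-.1201,.9928]);r=X[:,:2]-[.5445,.1707];a=r@u;b=r@n
for lo in np.arange(-.13,.13,.01):
    for nm,b0,b1 in(('edge',.030,.038),('rail',.044,.050)):
        m=(a>lo)&(a<lo+.01)&(b>b0)&(b<b1)
        if m.sum()>3:print(nm,round(lo+.005,3),np.median(X[m,2]).round(4),end=' | ')
    print()
```

```text
pos [0.4706 0.1622 0.0725] yaw y 6.87 tilt [-0.173  -0.0209 -0.9847] w 0.014013621331999808 local cm [-0.05  0.    3.3 ]
edge -0.125 0.0001 | rail -0.125 0.0001 | 
edge -0.115 0.01 | rail -0.115 0.0099 | 
edge -0.105 0.023 | rail -0.105 0.0205 | 
edge -0.095 0.0521 | rail -0.095 0.0185 | 
edge -0.085 0.0512 | rail -0.085 0.0182 | 
edge -0.075 0.0493 | rail -0.075 0.018 | 
edge -0.065 0.0477 | rail -0.065 0.0186 | 
edge -0.055 0.046 | rail -0.055 0.0185 | 
edge -0.045 0.0445 | rail -0.045 0.0182 | 
edge -0.035 0.0427 | rail -0.035 0.0184 | 
edge -0.025 0.0412 | rail -0.025 0.0185 | 
edge -0.015 0.0416 | rail -0.015 0.0184 | 
edge -0.005 0.0441 | rail -0.005 0.0184 | 
edge 0.005 0.0427 | rail 0.005 0.0182 | 
edge 0.015 0.0356 | rail 0.015 0.0179 | 
edge 0.025 0.0328 | rail 0.025 0.0185 | 
edge 0.035 0.0309 | rail 0.035 0.0181 | 
edge 0.045 0.0295 | rail 0.045 0.0182 | 
edge 0.055 0.0279 | rail 0.055 0.0179 | 
edge 0.065 0.0262 | rail 0.065 0.0181 | 
edge 0.075 0.0251 | rail 0.075 0.015 |
```

>>> play_rows:
  moves: [0,0,0.1,0,0,0,0,-0.2,0,0,0,0,0,-0.2,0,0,0,0,0,-0.2,0,0,0,0,0,-0.2,0,0,0,0,0,-0.2,0,0,0,0,0,-0.2,0,0,0,0,0,0,0,0,0,0,0,0,0,0,0]

```text
invalid input
```

```bash
cat > pl.py <<'E'
from h import *
to([.5,.161,.04])
s=get_state();p,d=get_image("wrist");K,R,o=cam('wrist',s)
y,x=np.mgrid[0:420:2,0:560:2];z=d[y,x]
X=(o+(np.stack([(x-K[0,2])/K[0,0]*z,(y-K[1,2])/K[1,1]*z,z],-1)@R.T)).reshape(-1,3);u=np.array([.9928,.1201]);n=np.array([-.1201,.9928]);r=X[:,:2]-[.5445,.1707];a=r@u;b=r@n
for nm,b0,b1 in(('edge',.028,.038),('rail',.044,.050)):
    print(nm,[(round(lo+.005,3),np.median(X[m,2]).round(4)) for lo in np.arange(-.13,.13,.01) for m in [(a>lo)&(a<lo+.01)&(b>b0)&(b<b1)] if m.sum()>3])
E
python3 pl.py
```

```text
pos [0.4706 0.1622 0.0726] yaw y 6.88 tilt [-0.1731 -0.0209 -0.9847] w 0.014177139768649032 local cm [-0.47  3.43  2.7 ]
edge [(np.float64(-0.125), np.float64(0.0001)), (np.float64(-0.115), np.float64(0.0099)), (np.float64(-0.105), np.float64(0.0229)), (np.float64(-0.095), np.float64(0.0523)), (np.float64(-0.085), np.float64(0.0512)), (np.float64(-0.075), np.float64(0.0496)), (np.float64(-0.065), np.float64(0.048)), (np.float64(-0.055), np.float64(0.0462)), (np.float64(-0.045), np.float64(0.0445)), (np.float64(-0.035), np.float64(0.043)), (np.float64(-0.025), np.float64(0.0415)), (np.float64(-0.015), np.float64(0.0436)), (np.float64(-0.005), np.float64(0.046)), (np.float64(0.005), np.float64(0.0437)), (np.float64(0.015), np.float64(0.0385)), (np.float64(0.025), np.float64(0.0328)), (np.float64(0.035), np.float64(0.0312)), (np.float64(0.045), np.float64(0.0296)), (np.float64(0.055), np.float64(0.0279)), (np.float64(0.065), np.float64(0.0261)), (np.float64(0.075), np.float64(0.0249))]
rail [(np.float64(-0.125), np.float64(0.0001)), (np.float64(-0.115), np.float64(0.0097)), (np.float64(-0.105), np.float64(0.0212)), (np.float64(-0.095), np.float64(0.0187)), (np.float64(-0.085), np.float64(0.0178)), (np.float64(-0.075), np.float64(0.0179)), (np.float64(-0.065), np.float64(0.0183)), (np.float64(-0.055), np.float64(0.0188)), (np.float64(-0.045), np.float64(0.0182)), (np.float64(-0.035), np.float64(0.0183)), (np.float64(-0.025), np.float64(0.0182)), (np.float64(-0.015), np.float64(0.0182)), (np.float64(-0.005), np.float64(0.0185)), (np.float64(0.005), np.float64(0.0177)), (np.float64(0.015), np.float64(0.018)), (np.float64(0.025), np.float64(0.0183)), (np.float64(0.035), np.float64(0.0181)), (np.float64(0.045), np.float64(0.0185)), (np.float64(0.055), np.float64(0.018)), (np.float64(0.065), np.float64(0.0183)), (np.float64(0.075), np.float64(0.0107))]
```

Count of numbers was off; resend.

>>> play_rows:
  moves: [0,0,0.1,0,0,0,0,-0.2,0,0,0,0,0,-0.2,0,0,0,0,0,-0.2,0,0,0,0,0,-0.2,0,0,0,0,0,-0.2,0,0,0,0,0,-0.2,0,0,0,0,0,0,0,0,0,0,0,0,0,0,0,0]

```text
t: 8.85
position: [0.4588, 0.1607, 0.0737]
eef_rot: [0.661, 0.745, -0.065, -0.058]
force: [0.7, 0.3, -1.6]
grip_width: 0.0142
grip_force: 59.1
```

```bash
sed -i 's/np.median(X\[m,2\]).round(4)/float(np.median(X[m,2]).round(4))/; s/round(lo+.005,3)/float(round(lo+.005,3))/' pl.py; python3 pl.py
```

```text
pos [0.4588 0.1607 0.0737] yaw y 6.87 tilt [-0.1731 -0.0209 -0.9847] w 0.014239534103872449 local cm [-0.47  4.62  2.61]
edge [(-0.125, 0.0002), (-0.115, 0.0099), (-0.105, 0.0537), (-0.095, 0.0522), (-0.085, 0.0504), (-0.075, 0.0486), (-0.065, 0.0469), (-0.055, 0.0454), (-0.045, 0.0438), (-0.035, 0.0423), (-0.025, 0.046), (-0.015, 0.0469), (-0.005, 0.0445), (0.005, 0.0365), (0.015, 0.0337), (0.025, 0.032), (0.035, 0.0305), (0.045, 0.0287), (0.055, 0.0271), (0.065, 0.0261)]
rail [(-0.125, -0.0), (-0.115, 0.0096), (-0.105, 0.0203), (-0.095, 0.0185), (-0.085, 0.0171), (-0.075, 0.0184), (-0.065, 0.0185), (-0.055, 0.0181), (-0.045, 0.0183), (-0.035, 0.0178), (-0.025, 0.0182), (-0.015, 0.0183), (-0.005, 0.0183), (0.005, 0.0177), (0.015, 0.0181), (0.025, 0.0183), (0.035, 0.018), (0.045, 0.0178), (0.055, 0.0177), (0.065, 0.0102)]
```

>>> play_rows:
  moves: [0,-0.07,-0.4,0,0,0,0,-0.1,-0.6,0,0,0,0,-0.14,-0.8,0,0,0,0,-0.17,-1,0,0,0,0,-0.17,-1,0,0,0,0,-0.17,-1,0,0,0,0,-0.17,-1,0,0,0,0,0,0,0,0,0]

```text
t: 9.9
position: [0.4597, 0.1609, 0.1334]
eef_rot: [0.661, 0.745, -0.065, -0.057]
force: [0.7, -0.4, -1.5]
grip_width: 0.0141
grip_force: 59.0
```

```bash
python3 pl.py
python3 - <<'E'
from h import *
p,d=get_image("scene");cv2.imwrite("pics/s2.png",cv2.convertScaleAbs(p[200:380,150:450],alpha=1.3) if 0 else cv2.resize(cv2.convertScaleAbs(p[120:380,130:450],alpha=1.3),None,fx=2,fy=2))
E
```

```text
pos [0.4597 0.1609 0.1334] yaw y 6.88 tilt [-0.1713 -0.0207 -0.985 ] w 0.014051042485156208 local cm [-0.47  5.56  8.51]
edge [(-0.125, -0.0001), (-0.115, 0.0099), (-0.105, 0.1132), (-0.095, 0.1118), (-0.085, 0.1102), (-0.075, 0.1084), (-0.065, 0.1067), (-0.055, 0.1051), (-0.045, 0.1036), (-0.035, 0.1024), (-0.025, 0.1044), (-0.015, 0.1052), (-0.005, 0.1036), (0.005, 0.0961), (0.015, 0.0935), (0.025, 0.0919), (0.035, 0.0901), (0.045, 0.0882), (0.055, 0.0868), (0.065, 0.0101), (0.075, 0.0101), (0.085, 0.0099), (0.095, 0.0113)]
rail [(-0.125, 0.0001), (-0.115, 0.0094), (-0.105, 0.0206), (-0.095, 0.0185), (-0.085, 0.0187), (-0.075, 0.0185), (-0.065, 0.0185), (-0.055, 0.0182), (-0.045, 0.0182), (-0.035, 0.018), (-0.025, 0.018), (-0.015, 0.0184), (-0.005, 0.0185), (0.005, 0.0183), (0.015, 0.0178), (0.025, 0.0183), (0.035, 0.0173), (0.045, 0.0184), (0.055, 0.0187), (0.065, 0.0183), (0.075, 0.0181), (0.085, 0.0184), (0.095, 0.0151), (0.105, -0.0002)]
```

View pics/s2.png

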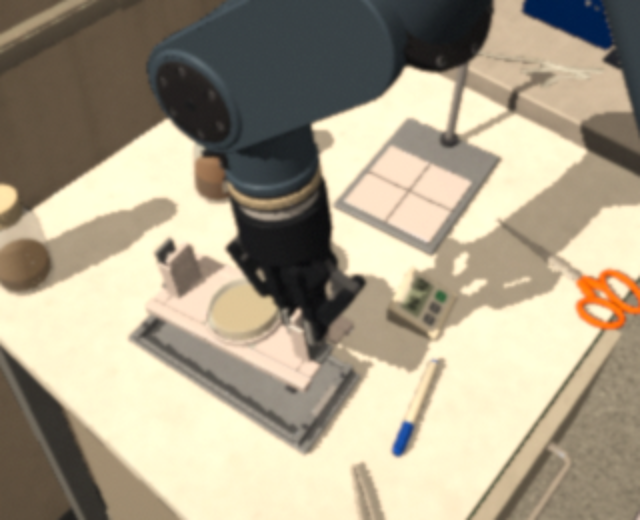

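>>> play_rows:
  moves: [0,-0.2,-1,-0.0275,0,0,0,-0.1,-1,-0.0275,0,0,0,-0.1,-1,-0.0275,0,0,0,0,-1,-0.0275,0,0,0,0,-1,-0.0275,0,0,0,0,-1,-0.0275,0,0,0,0,0,0,0,0,0,0,0,0,0,0]

```text
t: 11.0
position: [0.4614, 0.1611, 0.1927]
eef_rot: [0.663, 0.748, -0.004, -0.004]
force: [-0.0, 1.3, -1.4]
grip_width: 0.0144
grip_force: 59.0
```

```bash
cat > lv.py <<'E'
from h import *
import pickle
s=get_state();p,d=get_image("wrist");pickle.dump((s,p,d),open('w5.pkl','wb'));K,R,o=c=cam('wrist',s)
to([.5,0,0])
y,x=np.mgrid[0:420,0:560];X=o+(np.stack([(x-K[0,2])/K[0,0]*d,(y-K[1,2])/K[1,1]*d,d],-1)@R.T)
lab=cv2.cvtColor(cv2.GaussianBlur(p,(3,3),0),cv2.COLOR_BGR2LAB).astype(int);g=lab[...,2]-lab[...,1]
h=s['position'][2]
m=((g>9)&(X[...,2]>h-.035)&(X[...,2]<h+.02)).astype(np.uint8);m[300:]*=1
m=cv2.morphologyEx(m,cv2.MORPH_OPEN,np.ones((5,5)))
n,l,st,ce=cv2.connectedComponentsWithStats(m);i=1+np.argmax(st[1:,4]);print(st[i],ce[i])
e=cv2.fitEllipse(max(cv2.findContours((l==i).astype(np.uint8),0,1)[0],key=cv2.contourArea));print(e)
P=X[cv2.erode((l==i).astype(np.uint8),np.ones((7,7)))>0]
A=np.c_[P[:,:2]-P[:,:2].mean(0),np.ones(len(P))];f=np.linalg.lstsq(A,P[:,2],rcond=None)[0];print('dish top slope',f,'mid',P.mean(0))
print('centre at top plane',plane(c,e[0],f[2]))
u=Ro.from_quat(s['eef_rot']).as_matrix()[:2,1];u/=np.linalg.norm(u);nn=np.array([-u[1],u[0]]);r=X[...,:2]-s['position'][:2];a=r@u;b=r@nn
M=(b>.028)&(b<.038)&(X[...,2]>h-.05)&(X[...,2]<h)&(a<.15)&(a>-.03)&((a<.03)|(a>.115));q=np.polyfit(a[M],X[M][:,2],1);print('plate slope',q,M.sum())
E
python3 lv.py
```

```text
pos [0.4614 0.1611 0.1925] yaw y 6.87 tilt [-0.011  -0.0013 -0.9999] w 0.014031304046168676 local cm [-16.45   2.12  19.23]
[ 361  211  117  107 9342] [419.53778634 265.16859345]
((419.6436767578125, 265.11993408203125), (97.73514556884766, 119.89083862304688), 61.28725051879883)
dish top slope [-0.00334642  0.00046864  0.18686134] mid [0.53474393 0.17457976 0.18686134]
centre at top plane [[0.53459602 0.17508331 0.18686134]]
plate slope [-0.00303779  0.17028835] 2668
```

>>> play_rows:
  moves: [-1,-0.09,0,0,0,0,-2,-0.17,0,0,0,0,-3,-0.26,0,0,0,0,-3.5,-0.3,0.1,0,0,0,-4,-0.34,0.1,0,0,0,-4,-0.34,0.1,0,0,0,-4,-0.34,0.1,0,0,0,-3.5,-0.3,0.1,0,0,0,-3,-0.26,0.1,0,0,0,-2,-0.17,0.1,0,0,0,-1,-0.08,0.1,0,0,0,-0.5,-0.04,0,0,0,0]

```text
t: 12.55
position: [0.4721, -0.1549, 0.1848]
eef_rot: [0.663, 0.748, -0.004, -0.004]
force: [-0.5, -0.8, -1.9]
grip_width: 0.014
grip_force: 59.1
```

>>> play_rows:
  moves: [0,0,0,0,0,0,0,0,0,0,0,0,0,0,0,0,0,0]

```text
t: 12.92
position: [0.4724, -0.1542, 0.1851]
eef_rot: [0.663, 0.749, -0.004, -0.004]
force: [-0.0, 0.6, -2.3]
grip_width: 0.0142
grip_force: 59.1
```

```bash
python3 lv.py
python3 - <<'E'
from h import *
p,d=get_image("top");q,_=get_image("scene");cv2.imwrite("pics/t2.png",cv2.convertScaleAbs(np.hstack([cv2.resize(p[150:300,290:440],(400,400)),cv2.resize(q[100:300,250:450],(400,400))]),alpha=1.4))
np.save('t2d.npy',d);cv2.imwrite('t2raw.png',p)
E
```

```text
pos [ 0.4724 -0.1543  0.1851] yaw y 6.92 tilt [-0.0105 -0.0012 -0.9999] w 0.014577938956304494 local cm [14.98  4.8  18.46]
[ 361  213  117  104 9226] [419.52330371 265.20377195]
((419.56561279296875, 265.1521301269531), (95.90550231933594, 120.76109313964844), 62.35271072387695)
dish top slope [-0.00446614  0.00144796  0.17923989] mid [ 0.54552441 -0.13994737  0.17923989]
centre at top plane [[ 0.54550366 -0.14014514  0.17923989]]
plate slope [-0.00355268  0.16267226] 2689
```

View pics/t2.png

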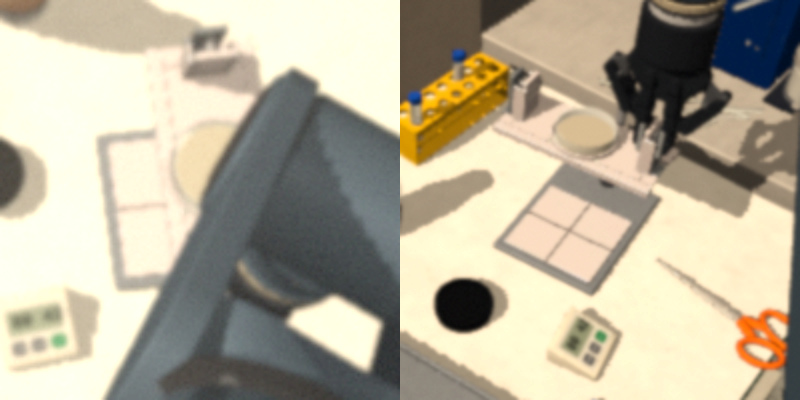

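Run:
```python
from h import *
c=cam('scene');print('dish',plane(c,[(588-400)/2+250,132/2+100],.179),'cross',plane(c,[(568-400)/2+250,229/2+100],.011))
t=cam('top');print('dish left edge top',plane(t,[290+173*.375,150+165*.375],.179))
```

```text
dish [[ 0.5408282  -0.13664152  0.179     ]] cross [[ 0.54880894 -0.14122845  0.011     ]]
dish left edge top [[ 0.55049774 -0.11326835  0.179     ]]
```

>>> play_rows:
  moves: [-0.1,0.2,0,0,0,0,-0.1,0.2,0,0,0,0,0,0,0,0,0,0,0,0,0,0,0,0,0,0,0,0,0,0,0,0,0,0,0,0,0,0,0,0,0,0,0,0,0,0,0,0,0,0,0,0,0,0,0,0,0,0,0,0,0,0,0,0,0,0,0,0,0,0,0,0]

```text
t: 14.58
position: [0.4766, -0.1564, 0.185]
eef_rot: [0.663, 0.748, -0.004, -0.003]
force: [-0.3, 0.2, -1.6]
grip_width: 0.0144
grip_force: 59.1
```

>>> play_rows:
  moves: [0,0,0,0,0,0,0,0,0,0,0,0,0,0,0,0,0,0,0,0,0,0,0,0,0,0,0,0,0,0,0,0,0,0,0,0,0,0,0,0,0,0,0,0,0,0,0,0,0,0,0,0,0,0,0,0,0,0,0,0,0,0,0,0,0,0,0,0,0,0,0,0]

```text
t: 16.08
position: [0.4766, -0.1564, 0.185]
eef_rot: [0.663, 0.748, -0.004, -0.003]
force: [-1.3, 0.1, -1.7]
grip_width: 0.0141
grip_force: 59.1
```

>>> play_rows:
  moves: [0,0.01,1,0,0,0,0,0.015,1.5,0,0,0,0,0.015,1.5,0,0,0,0,0.015,1.5,0,0,0,0,0.015,1.5,0,0,0,0,0.015,1.5,0,0,0,0,0.015,1.5,0,0,0,0,0.015,1.5,0,0,0,0,0.01,1,0,0,0,0,0.01,0.5,0,0,0,0,0,0.3,0,0,0,0,0,0,0,0,0]

```text
t: 17.58
position: [0.4767, -0.1564, 0.0521]
eef_rot: [0.663, 0.748, -0.004, -0.003]
force: [0.0, -0.2, -1.4]
grip_width: 0.0143
grip_force: 59.0
```

>>> play_rows:
  moves: [0,0,0.2,0,0,0,0,0,0.2,0,0,0,0,0,0.1,0,0,0,0,0,0.1,0,0,0,0,0,0.1,0,0,0,0,0,0,0,0,0]

```text
t: 18.32
position: [0.4764, -0.1564, 0.0449]
eef_rot: [0.663, 0.748, -0.004, -0.004]
force: [0.2, -0.5, -1.3]
grip_width: 0.0139
grip_force: 59.1
```

```bash
python3 lv.py
```

```text
pos [ 0.4765 -0.1564  0.0449] yaw y 6.88 tilt [-0.0105 -0.0013 -0.9999] w 0.014243144824133845 local cm [15.24  4.26  4.45]
[ 361  213  116  104 9193] [419.63287284 265.05667356]
((419.7395324707031, 264.9873046875), (95.80766296386719, 120.32904052734375), 61.887760162353516)
dish top slope [-0.00401988  0.00080414  0.03901104] mid [ 0.54961384 -0.14247556  0.03901104]
centre at top plane [[ 0.54964264 -0.14225955  0.03901104]]
plate slope [0.03773476 0.01784162] 3031
```

Dish top at 0.039, about 2 mm above rest. Lower on until it touches.

>>> play_rows:
  moves: [0,0,0.1,0,0,0,0,0,0.05,0,0,0,0,0,0.05,0,0,0,0,0,0,0,0,0]

```text
t: 18.88
position: [0.4764, -0.1564, 0.0429]
eef_rot: [0.663, 0.748, -0.004, -0.004]
force: [0.7, -0.1, -2.1]
grip_width: 0.0145
grip_force: 59.1
```

>>> play_rows:
  moves: [0,0,0.05,0,0,0,0,0,0.05,0,0,0,0,0,0.05,0,0,0,0,0,0,0,0,0]

```text
t: 19.38
position: [0.4764, -0.1564, 0.0425]
eef_rot: [0.663, 0.748, -0.004, -0.003]
force: [-3.0, 1.3, 8.6]
grip_width: 0.0144
grip_force: 59.8
```

>>> play_rows:
  moves: [0,-0.12,-0.03,0,0,0,0,-0.12,0,0,0,0,0,0,0,0,0,0]
  grip: 22

```text
t: 19.75
position: [0.4753, -0.1572, 0.0422]
eef_rot: [0.664, 0.748, -0.003, -0.002]
force: [2.0, 1.5, 4.7]
grip_width: 0.019
grip_force: 13.2
```

>>> play_rows:
  moves: [0,-0.12,0,0,0,0,0,-0.12,0,0,0,0,0,0,0,0,0,0]
  grip: 30

```text
t: 20.12
position: [0.4716, -0.1572, 0.0417]
eef_rot: [0.663, 0.748, -0.004, -0.003]
force: [1.5, -0.7, -0.0]
grip_width: 0.0259
grip_force: 0.7
```

>>> play_rows:
  moves: [0,0,0,0,0,0,0,0,0,0,0,0,0,0,0,0,0,0,0,0,0,0,0,0]
  grip: 60

```text
t: 20.62
position: [0.4715, -0.1569, 0.0418]
eef_rot: [0.663, 0.748, -0.004, -0.004]
force: [-0.3, -0.4, 0.6]
grip_width: 0.0513
grip_force: 0.0
```

```bash
python3 lv.py
```

```text
pos [ 0.4716 -0.1569  0.0418] yaw y 6.88 tilt [-0.0107 -0.0011 -0.9999] w 0.05104085160639544 local cm [15.24  4.75  4.13]
[ 370  213  118  105 9264] [429.5173791  266.55364853]
((429.6905212402344, 266.47393798828125), (95.58248901367188, 121.51647186279297), 62.335636138916016)
dish top slope [-0.00091033  0.00044085  0.03684271] mid [ 0.54904364 -0.14322767  0.03684271]
centre at top plane [[ 0.54949585 -0.14251249  0.03684271]]
plate slope [0.05275185 0.01404508] 2996
```

Dish rests level, still centred on the cross. Retreat upward.

>>> play_rows:
  moves: [0,0,-1,0,0,0,0,0,-1.5,0,0,0,0,0,-3,0,0,0,0,0,-4,0,0,0,0,0,-4,0,0,0,2,-2,-2,0,0,0,0,0,0,0,0,0,0,0,0,0,0,0]

```text
t: 21.68
position: [0.4514, -0.1396, 0.1975]
eef_rot: [0.663, 0.748, -0.004, -0.003]
force: [0.5, -0.4, -0.1]
grip_width: 0.0518
grip_force: 0.0
```

Run:
```python
from h import *
p,d=get_image("wrist");q,_=get_image("scene");cv2.imwrite("pics/f.png",cv2.convertScaleAbs(np.hstack([cv2.resize(p,(400,300)),cv2.resize(q,(400,300))]),alpha=1.4))
print(get_state()['force'])
```

```text
[-0.53081522  0.41699623 -0.32920122]
```

View pics/f.png

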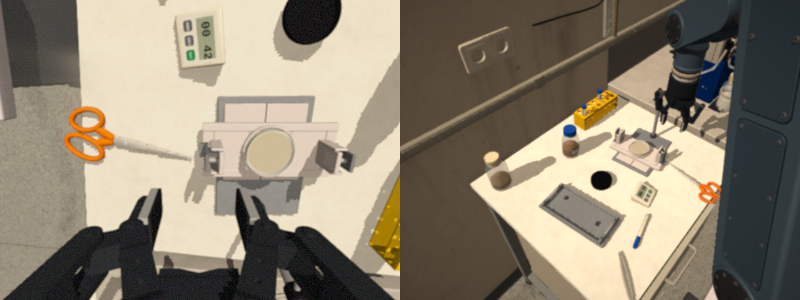

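Run:
```python
from h import *
s=get_state();c=cam('wrist',s);k=1.4
print('pad +y edge',plane(c,np.array([[222,104],[265,104],[307,104]])*k,.011),'line',plane(c,np.array([[266,120],[266,104]])*k,.011))
print('dish',plane(c,np.array([270,153])*k,.037),'cass top edge',plane(c,np.array([[205,123],[335,123]])*k,.02),'bot',plane(c,np.array([[205,177],[325,177]])*k,.02))
print('base',plane(c,np.array([[218,96],[313,96],[305,215],[216,215]])*k,.008))
```

```text
pad +y edge [[ 0.47747845 -0.09028898  0.011     ]
 [ 0.5383845  -0.08289364  0.011     ]
 [ 0.59762221 -0.07570087  0.011     ]] line [[ 0.54470715 -0.10530646  0.011     ]
 [ 0.53979781 -0.08272203  0.011     ]]
dish [[ 0.55226981 -0.14675241  0.037     ]] cass top edge [[ 0.45648861 -0.11876536  0.02      ]
 [ 0.63988997 -0.09631725  0.02      ]] bot [[ 0.46734654 -0.2027481   0.02      ]
 [ 0.65069415 -0.17973987  0.02      ]]
base [[ 0.47041073 -0.08015622  0.008     ]
 [ 0.60442944 -0.06393645  0.008     ]
 [ 0.64586525 -0.25726246  0.008     ]
 [ 0.49600266 -0.2764441   0.008     ]]
```

```bash
python3 -c "
from rig import *
print(close_job())"
```

```text
the job is handed in; nothing more can be done
None
```

I handed the job in at about 22 s. The cassette was unclipped by its near tab (the end towards the robot), held over the cross for about 3 s, then lowered onto the pad and released. It lies flat with the dish about 7 mm from the cross by my last measurement. The dock, bottle, timer and marker showed no visible movement. `close_job()` reported no verdict.

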